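# Open the trap jar of unknown thread

## Task

Of the two capped resin-trap jars on the bench, take the one standing nearer the grey vacuum unit and seat its foot fully home over the unit's two locating pegs, so that it cannot turn. Then unscrew its cap: it may have an ordinary or a reverse thread, so feel gently which way it gives and never force it against the stop. Finish while still holding the cap in the gripper, level and about five centimetres straight above the mouth of the jar, which stays seated; leave the other jar and the things around undisturbed.

Things in the scene. Friction and masses are not known exactly. Their poses are not given: they have to be found in the camera images.
- seat (a point): jar seat, a black mat on the fixed unit's top: the point midway between two steel pegs 8 mm in diameter, 18 mm tall (tapered to 3 mm over the last 7), standing on this point's y axis 41 mm either side; z up. The jar fits either way round; seated, its origin coincides with this point and the peg tips show through the foot
- unit: fixed vacuum unit, a low grey sheet-metal case; origin on the bench under the seat, axes as the seat's. Its top is 75 mm above the bench; it reaches from -75 to +145 mm along x and from -240 to +75 mm along y. A gauge and hose barbs up to 66 mm tall stand on it beyond y = -120 mm
- jar_a: resin-trap jar, one of two alike: clear glass cylinder 58 mm in diameter up to 76 mm height, shoulder to 86 mm; grey foot plate 62 (x) x 104 (y) x 8 mm with two 10 mm through holes on its y axis, 41 mm either side of the middle; 0.28 to 0.46 kg. Origin: centre of the foot's underside, z up. May be carried by the glass; 126 mm tall with cap and nozzle
- mouth_a (a point): centre of the mouth of jar_a, 108 mm above its origin. Neck under the cap: 32 mm in diameter, 43 mm over its three-start thread, whose hand (ordinary: loosens counter-clockwise from above; reverse: clockwise) is unknown and hidden. Before it is undone, lifting the cap lifts the jar; over about 2 Nm against a stop strips it
- cap_a: screw cap of jar_a: black, ribbed, 52 mm in diameter, 22 mm tall, 14 mm upright nozzle mid-top, small brass valve on top at x = +16 mm; 0.06 kg. Origin: on the axis at the skirt's lower edge, z up; closed, it lies 90 mm above the jar's origin. From closed it hits a stop within 7 degrees the tightening way; the other way it turns easily: 55 to 80 degrees free it (aim at 68), then lift straight
- jar_b: resin-trap jar, one of two alike: clear glass cylinder 58 mm in diameter up to 76 mm height, shoulder to 86 mm; grey foot plate 62 (x) x 104 (y) x 8 mm with two 10 mm through holes on its y axis, 41 mm either side of the middle; 0.28 to 0.46 kg. Origin: centre of the foot's underside, z up. May be carried by the glass; 126 mm tall with cap and nozzle
- mouth_b (a point): centre of the mouth of jar_b, 108 mm above its origin. Neck under the cap: 32 mm in diameter, 43 mm over its three-start thread, whose hand (ordinary: loosens counter-clockwise from above; reverse: clockwise) is unknown and hidden. Before it is undone, lifting the cap lifts the jar; over about 2 Nm against a stop strips it
- cap_b: screw cap of jar_b: black, ribbed, 52 mm in diameter, 22 mm tall, 14 mm upright nozzle mid-top, small brass valve on top at x = +16 mm; 0.06 kg. Origin: on the axis at the skirt's lower edge, z up; closed, it lies 90 mm above the jar's origin. From closed it hits a stop within 7 degrees the tightening way; the other way it turns easily: 55 to 80 degrees free it (aim at 68), then lift straight
- tape: bystander: a roll of paper tape lying flat, 90 mm across, 24 mm tall; origin at the centre of its underside
- spatula: bystander: a spatula 200 mm long lying on the bench along its x axis; origin at its middle, on the bench
Things that resemble listed ones, but are neither listed nor needed, are in the scene too. What is shaped like the cap_a but pink or red is not meant.

How it is judged (in metres and radians):
On the way, in this order (a step that is already met when the one before it is completed fails the run):
1. the jar that stood nearer the unit is seated home on the pegs, still capped (((horizontal distance between jar_a and seat below 0.004 m and z of jar_a in the frame of seat below 0.003 m and angle between jar_a's own z axis and vertical below 0.06 rad and angle between the y axis of jar_a and the y axis of seat, either way round below 0.12 rad and world y of jar_b above 0.235 m and distance of jar_b from where it was at the start of the episode below 0.015 m and z of cap_b in the frame of jar_b below 0.1 m and z of cap_a in the frame of jar_a below 0.1 m) or (horizontal distance between jar_b and seat below 0.004 m and z of jar_b in the frame of seat below 0.003 m and angle between jar_b's own z axis and vertical below 0.06 rad and angle between the y axis of jar_b and the y axis of seat, either way round below 0.12 rad and world y of jar_a above 0.235 m and distance of jar_a from where it was at the start of the episode below 0.015 m and z of cap_a in the frame of jar_a below 0.1 m and z of cap_b in the frame of jar_b below 0.1 m))), for 0.2 s.
2. its cap is unscrewed and lifted clear of the seated jar (((horizontal distance between jar_a and seat below 0.004 m and z of jar_a in the frame of seat below 0.003 m and angle between jar_a's own z axis and vertical below 0.06 rad and angle between the y axis of jar_a and the y axis of seat, either way round below 0.12 rad and world y of jar_b above 0.235 m and distance of jar_b from where it was at the start of the episode below 0.015 m and z of cap_b in the frame of jar_b below 0.1 m and z of cap_a in the frame of jar_a above 0.125 m and contact force between cap_a and jar_a below 0.2 N) or (horizontal distance between jar_b and seat below 0.004 m and z of jar_b in the frame of seat below 0.003 m and angle between jar_b's own z axis and vertical below 0.06 rad and angle between the y axis of jar_b and the y axis of seat, either way round below 0.12 rad and world y of jar_a above 0.235 m and distance of jar_a from where it was at the start of the episode below 0.015 m and z of cap_a in the frame of jar_a below 0.1 m and z of cap_b in the frame of jar_b above 0.125 m and contact force between cap_b and jar_b below 0.2 N))), for 0.1 s.
At the end, for the whole second after the job is handed in: The nearer jar is home on the pegs (4 mm level, 3 mm height, 0.06 rad upright, 0.12 rad yaw); its cap is gripped, off the jar, level within 0.3 rad, still, its skirt 17 to 122 mm above the mouth, within 35 mm of the jar's axis; the other jar is capped and moved under 15 mm (((horizontal distance between jar_a and seat below 0.004 m and z of jar_a in the frame of seat below 0.003 m and angle between jar_a's own z axis and vertical below 0.06 rad and angle between the y axis of jar_a and the y axis of seat, either way round below 0.12 rad and world y of jar_b above 0.235 m and distance of jar_b from where it was at the start of the episode below 0.015 m and z of cap_b in the frame of jar_b below 0.1 m and z of cap_a in the frame of jar_a between 0.125 and 0.23 m and contact force between cap_a and jar_a below 0.2 N and horizontal distance between cap_a and jar_a below 0.035 m and angle between cap_a's own z axis and vertical below 0.3 rad and contact force between the fingers and cap_a above 2 N and linear speed of cap_a below 0.02 m/s) or (horizontal distance between jar_b and seat below 0.004 m and z of jar_b in the frame of seat below 0.003 m and angle between jar_b's own z axis and vertical below 0.06 rad and angle between the y axis of jar_b and the y axis of seat, either way round below 0.12 rad and world y of jar_a above 0.235 m and distance of jar_a from where it was at the start of the episode below 0.015 m and z of cap_a in the frame of jar_a below 0.1 m and z of cap_b in the frame of jar_b between 0.125 and 0.23 m and contact force between cap_b and jar_b below 0.2 N and horizontal distance between cap_b and jar_b below 0.035 m and angle between cap_b's own z axis and vertical below 0.3 rad and contact force between the fingers and cap_b above 2 N and linear speed of cap_b below 0.02 m/s))); the arm keeps its last pose, push and grip.
It fails at once if the tape or the spatula is pushed more than 20 mm (distance of any of tape, spatula from where it was at the start of the episode above 0.02 m).
It fails at once if both jars are moved (the spare one must stay) (distance of each of jar_a, jar_b from where it was at the start of the episode above 0.015 m).
It fails at once if the cap is forced on its thread (over 120 N between cap and jar) (contact force between cap_a and jar_a above 120 N or contact force between cap_b and jar_b above 120 N).
It also fails if it takes over 54 s, if anything falls off the work surface, if the arm or the gripper's body presses on something with over 40 N, if the wrist force passes 120 N, or if a joint passes its speed limit or range.

## Robot

A 6-joint arm with a two-finger parallel gripper is mounted at the origin on the work surface. World frame = base frame: x ahead of the robot, y to its left, z up, the work surface at z = 0. Lengths are in mm, angles in rad, forces in N, time in s.
With the tool pointing down it reaches from about 350 to 775 mm from the base axis. Payload 7.3 kg.
Tool frame: the origin (TCP) lies between the finger pads; the fingertips stand bot.tip_extent ahead of it and the grasp point (between the pads) lies 6 mm ahead of it (bot.tip_extent is the distance from the TCP to the fingertips, in mm); x points along the fingers, y is the direction in which the jaws open and shut, and the axes are right-handed (so a half turn about x gives the same grasp; the last joint's range is limited). The gripper opens to 92 mm and grips with 3 to 60 N. Pads are 19 mm wide; open, the fingers measure 130 mm over their backs; the gripper's body (75 mm by 190 mm) begins 47 mm behind the grasp point.
Start: joints at [1.203, 0.342, 1.524, -0, 1.275, -0.146], TCP at [115.475, 512.16, 251.741] pointing down, gripper open.
Joint ranges: [-2.53, 2.53], [-0.77, 2.02], [0.04, 2.7], [-1, 4.14], [0.28, 2.66], [-3.11, 3.11]. Speed limits (rad/s): [2.57, 2.57, 3.14, 3.14, 3.14, 3.14].

## Interface

Orientations are given as [roll, pitch, yaw] about the fixed x, y, z axes, in that order (R = Rz(yaw) Ry(pitch) Rx(roll)).
In Python, from plant import bot, capture, workorder gives the robot as it stands. The module is installed in compiled form; this text tells all that it offers.
- The arm moves only by the shell command python3 -m crank 'ROWS'. ROWS is JSON, a list of rows, each an object with "linear": the shift along the tool's x, y, z in cm, a list of three; "delta_rot": the turn, a rotation vector about the tool's x, y, z in degrees, a list of three; "fingers": the opening, from 0 (shut) to 1 (fully open). In form: [{"linear": [x, y, z], "delta_rot": [wx, wy, wz], "fingers": fingers}, ...]. A call has exactly 5 rows; each row shifts and turns the commanded pose from where the row before left it, along the tool's axes as they then stand; what a row does not reach is not made up. A row lasts 1/10 s, in which the tool goes at most 50 mm and 8.59 degrees, less where a joint would pass 70% of its speed; a pose out of reach is approached as far as the arm can. A call with a gripper value outside its range is refused whole. The fingers move at their own pace and stop on an object; the grip force is fixed at half the most. Time passes only in rows, so rows that do not move let the fingers close, or fill a call up. It gives the time, the measured TCP pose, the force and the opening at its end, in the units of the state.
- bot.get_obs(): the state, without advancing time (a new reading comes with each control period).
- capture(name): name is "scene" or "top" or "wrist"; returns a dict with "image" (384x512x3 uint8, blue, green, red), "mtx" (3x3 intrinsics, pixels), "pose" (4x4, takes a point from camera to world coordinates). Camera axes: x right, y down, z forward; pixel columns grow to the right and rows downward; lengths in mm; the calibration is good to about 2 mm. A picture is of the moment at which its call begins. There is no depth.
- workorder.close_job(): hands the job in, once; it reports no verdict.
The state is a dict: "time": time; "joint_positions": joint angles; "dq": joint speeds; "tau": joint torques, N m; "tool_pos": TCP position; "tcp_rot": TCP orientation; "contact_force": force on the tool from outside, world axes, zero at the start; "moment": the same for the moment, N m; "grip_width": finger opening in mm.
Only numpy, scipy, OpenCV 4.12 (cv2) and the standard library are available. Lean on these libraries where they do the work, as an engineer would, in place of code of your own. Each camera call takes 0.05 s, during which the arm holds its last target. There are 200 camera calls.

## Working session

There is one attempt and no reset: what is moved stays moved. The work goes in short steps, Python scripts to look and compute and a shell command to move; the robot and the scene stay as the last step left them, time stands still between calls to the robot, and variables do not carry over. Pictures are saved under pics/ and viewed, on a budget of 10 in all, crops included, one or two more only if the job needs it, and the job is handed in when it is done.

```bash
mkdir -p pics
python3 - <<'E'
from plant import bot, capture
import cv2, numpy as np
o=bot.get_obs()
for k,v in o.items(): print(k,np.round(v,3))
print(bot.tip_extent)
ims=[]
for n in("scene","top"):
    c=capture(n); cv2.imwrite(f"pics/{n}0.png",c["image"]); np.savez(f"pics/{n}0.npz",**c)
    print(n,np.round(c["mtx"],1).tolist(),np.round(c["pose"],3).tolist())
E
```

```text
time 0.0
joint_positions [ 1.203  0.343  1.525  0.     1.275 -0.146]
dq [-0.001  0.002  0.001 -0.001 -0.001 -0.   ]
tau [ 3.0000e-03 -4.3123e+01 -2.4422e+01  7.2000e-02  5.6000e-02 -0.0000e+00]
tool_pos [115.329 511.793 251.058]
tcp_rot [-1.733  1.569 -1.954]
contact_force [-1.017 -0.065 -0.248]
moment [-0.046  0.031  0.021]
grip_width 91.435
25.0
scene [[451.5, 0.0, 252.7], [0.0, 451.5, 187.4], [0.0, 0.0, 1.0]] [[0.057, 0.679, -0.732, 1409.185], [0.998, -0.049, 0.032, 122.178], [-0.014, -0.732, -0.681, 855.64], [0.0, 0.0, 0.0, 1.0]]
top [[380.4, 0.0, 256.3], [0.0, 380.4, 195.2], [0.0, 0.0, 1.0]] [[0.023, -0.986, 0.167, 402.981], [-1.0, -0.026, -0.016, 147.224], [0.02, -0.167, -0.986, 974.417], [0.0, 0.0, 0.0, 1.0]]
```

View pics/top0.png

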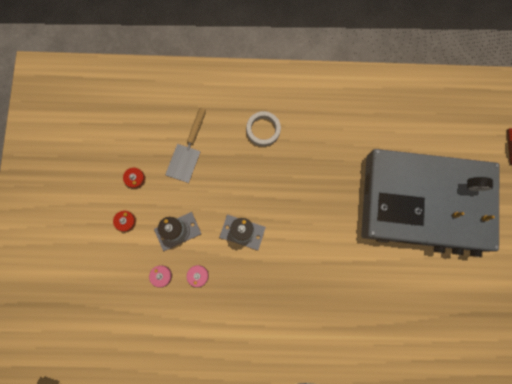

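View pics/scene0.png

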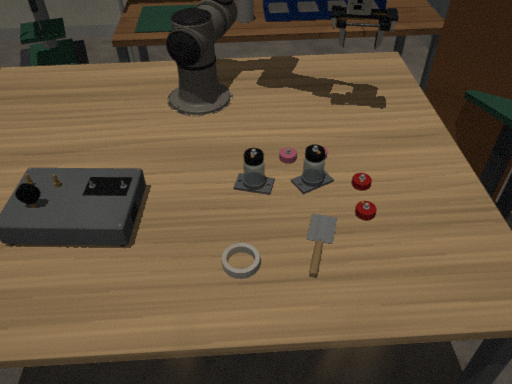

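Run:
```python
import cv2, numpy as np
t=cv2.imread("pics/top0.png"); s=cv2.imread("pics/scene0.png")
f=lambda im,x,y,w,h,k: cv2.resize(im[y:y+h,x:x+w],None,fx=k,fy=k,interpolation=cv2.INTER_CUBIC)
a=f(t,150,205,130,50,6)   #780x300
b=f(t,360,180,80,50,6)    #480x300
c=f(s,230,140,50,50,6)      #300x300
im=np.zeros((600,780,3),np.uint8); im[:300,:780]=a; im[300:,:480]=b; im[300:,480:]=c
cv2.imwrite("pics/crop1.png",im)
```

```text
(no output)
```

View pics/crop1.png

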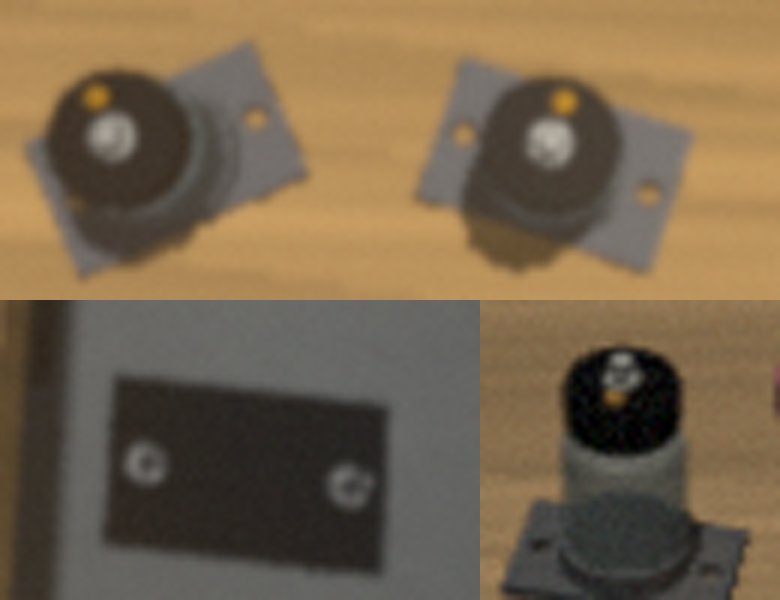

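```bash
cat > h.py <<'E'
import numpy as np
def ray(c,px,z):
    K,T=c["mtx"],c["pose"]; p=np.c_[np.atleast_2d(px),np.ones(len(np.atleast_2d(px)))]
    d=(np.linalg.inv(K)@p.T).T@T[:3,:3].T; o=T[:3,3]
    z=np.broadcast_to(z,len(d))
    return o+d*((z-o[2])/d[:,2])[:,None]
E
python3 - <<'E'
from h import *
c=np.load("pics/top0.npz"); s=np.load("pics/scene0.npz")
q=lambda L,x,y,dy=0: (np.array(L,float)+.5-[0,dy])/6-.5+[x,y]
r=lambda n,v: print(n,np.round(v,1).tolist())
H=ray(c,q([[465,133],[648,193]],150,205),6); r("holes",H); r(" mid",H.mean(0)); d=H[0]-H[1]; print(np.linalg.norm(d[:2]),np.degrees(np.arctan2(d[1],d[0])))
C=ray(c,q([[465,58],[692,130],[650,272],[415,200]],150,205),8); r("foot",C); r(" mid",C.mean(0))
r("cap top ",ray(c,q([[551,144]],150,205),112)); r("nozz",ray(c,q([[551,142],[564,101]],150,205),[126,114]))
P=ray(c,q([[147,464],[350,487]],360,180,300),91); r("pegs",P); r(" mid",P.mean(0)); d=P[0]-P[1]; print(np.linalg.norm(d[:2]),np.degrees(np.arctan2(d[1],d[0])))
M=ray(c,q([[117,377],[388,408],[380,572],[105,545]],360,180,300),75.5); r("mat",M); r(" mid",M.mean(0))
F=ray(c,q([[252,40],[308,175],[82,275],[25,147]],150,205),8); r("far foot",F.mean(0))
# scene: holes, peg
Hs=ray(s,q([[542,543],[710,570]],230-80,140,300),6); r("scene holes",Hs); r(" mid",Hs.mean(0))
E
```

```text
holes [[483.9, 204.4, 6.0], [460.5, 126.3, 6.0]]
 mid [472.2, 165.3, 6.0]
81.56741611447164 73.27607276025716
foot [[515.6, 205.4, 8.0], [487.4, 108.2, 8.0], [427.4, 124.7, 8.0], [455.1, 224.3, 8.0]]
 mid [471.4, 165.7, 8.0]
cap top  [[471.7, 165.6, 112.0]]
nozz [[471.3, 165.3, 126.0], [487.9, 161.1, 114.0]]
pegs [[532.6, -168.8, 91.0], [525.5, -248.8, 91.0]]
 mid [529.0, -208.8, 91.0]
80.3571552196722 84.93037279494024
mat [[569.9, -163.4, 75.5], [560.1, -272.8, 75.5], [493.8, -266.2, 75.5], [501.9, -156.4, 75.5]]
 mid [531.4, -214.7, 75.5]
far foot [469.9, 329.1, 8.0]
scene holes [[462.7, 128.0, 6.0], [487.1, 205.1, 6.0]]
 mid [474.9, 166.5, 6.0]
```

```bash
cat >> h.py <<'E'
from scipy.spatial.transform import Rotation as Ro
def R(o): return Ro.from_euler('xyz',o["tcp_rot"]).as_matrix()
def plan(target,jawdeg=None):
    """cm shift in current tool axes to TCP target (mm); twist about tool x (deg) that puts jaw axis at jawdeg"""
    from plant import bot
    o=bot.get_obs(); r=R(o)
    print("t",o["time"],"pos",np.round(o["tool_pos"],1),"F",np.round(o["contact_force"],1),"M",np.round(o["moment"],2),"w",round(float(o["grip_width"]),1),"q",np.round(o["joint_positions"],2))
    print("tool axes cols\n",np.round(r,3)); jd=np.degrees(np.arctan2(r[1,1],r[0,1])); print("jaw deg",round(jd,2))
    print("shift cm",np.round(r.T@(np.array(target)-o["tool_pos"])/10,2))
    if jawdeg is not None:
        w=-( (jawdeg-jd+90)%180-90); print("turn about tool x deg",round(w,2))
E
python3 - <<'E'
from h import *
plan([471.7,165.5,250],-16.5)
c=np.load("pics/scene0.npz"); print(c["pose"][:3,3])
# triangulate pegs from bright blobs near the mat
import cv2
def blobs(n,x,y,w,h):
    g=cv2.cvtColor(np.load(f"pics/{n}0.npz")["image"],6)[y:y+h,x:x+w]
    m=(g>g.min()+0.55*(g.max()-g.min())).astype(np.uint8)
    k,_,st,ce=cv2.connectedComponentsWithStats(m); print(n,g.min(),g.max(),[(s[4],np.round(q+[x,y],1).tolist()) for s,q in zip(st[1:],ce[1:])])
blobs("top",382,200,40,18); blobs("scene",90,180,37,13)
E
```

```text
t 0.1 pos [115.3 511.9 251.1] F [-0.1 -0.7  0.3] M [-0.01 -0.02  0.  ] w 91.6 q [ 1.2   0.34  1.52  0.    1.28 -0.15]
tool axes cols
 [[-0.     0.22   0.976]
 [-0.001  0.976 -0.22 ]
 [-1.    -0.001 -0.   ]]
jaw deg 77.29
shift cm [  0.14 -25.95  42.38]
turn about tool x deg -86.21
[1409.18468164  122.17785278  855.63996312]
top 34 114 [(np.int32(23), [383.7, 206.8]), (np.int32(20), [416.9, 210.6]), (np.int32(1), [421.0, 210.0])]
scene 0 88 [(np.int32(23), [91.6, 184.8]), (np.int32(29), [122.7, 184.8])]
```

```bash
for i in 1; do
python3 -m crank '[{"linear":[0,-2.6,4.24],"delta_rot":[0,0,0],"fingers":1},{"linear":[0,-2.6,4.24],"delta_rot":[0,0,0],"fingers":1},{"linear":[0,-2.6,4.24],"delta_rot":[0,0,0],"fingers":1},{"linear":[0,-2.6,4.24],"delta_rot":[0,0,0],"fingers":1},{"linear":[0,-2.6,4.24],"delta_rot":[0,0,0],"fingers":1}]'
python3 -m crank '[{"linear":[0,-2.6,4.24],"delta_rot":[0,0,0],"fingers":1},{"linear":[0,-2.6,4.24],"delta_rot":[0,0,0],"fingers":1},{"linear":[0,-2.6,4.24],"delta_rot":[0,0,0],"fingers":1},{"linear":[0,-2.6,4.24],"delta_rot":[0,0,0],"fingers":1},{"linear":[0,-2.6,4.24],"delta_rot":[3.8,0,0],"fingers":1}]'; done
python3 - <<'E'
from h import *
from plant import capture
import cv2
plan([471.7,165.5,250],73.5)
c=capture("wrist"); np.savez("pics/w1.npz",**c); cv2.imwrite("pics/w1.png",c["image"]); print(np.round(c["pose"],3),np.round(c["mtx"],1))
plan([530,-210,290],85)
E
```

```text
time: 0.6
tool_pos: [294.6, 337.1, 251.6]
tcp_rot: [-2.523, 1.571, -2.744]
contact_force: [1.1, -0.1, 1.2]
grip_width: 91.8
time: 1.1
tool_pos: [472.9, 163.5, 251.5]
tcp_rot: [3.065, 1.57, 2.776]
contact_force: [0.8, 1.4, -1.1]
grip_width: 91.8
t 1.1 pos [472.9 163.5 251.5] F [ 0.8  1.4 -1.1] M [ 0.01 -0.03  0.  ] w 91.8 q [ 0.18  0.3   1.59  0.    1.25 -1.1 ]
tool axes cols
 [[-0.     0.285  0.958]
 [ 0.     0.958 -0.285]
 [-1.     0.    -0.   ]]
jaw deg 73.43
shift cm [ 0.15  0.16 -0.17]
turn about tool x deg -0.07
[[ 2.85000e-01  9.12000e-01  2.97000e-01  3.91635e+02]
 [ 9.59000e-01 -2.71000e-01 -8.80000e-02  1.87532e+02]
 [ 0.00000e+00  3.09000e-01 -9.51000e-01  3.84962e+02]
 [ 0.00000e+00  0.00000e+00  0.00000e+00  1.00000e+00]] [[323.5   0.  256.8]
 [  0.  323.5 188.2]
 [  0.    0.    1. ]]
t 1.15 pos [478.  158.6 251.3] F [ 4.9 -5.4  0.1] M [-0.19 -0.25  0.07] w 91.9 q [ 0.17  0.3   1.58 -0.    1.25 -1.1 ]
tool axes cols
 [[ 0.003  0.293  0.956]
 [-0.003  0.956 -0.293]
 [-1.    -0.002  0.004]]
jaw deg 72.93
shift cm [ -3.74 -33.72  15.8 ]
turn about tool x deg -12.07
```

View pics/w1.png

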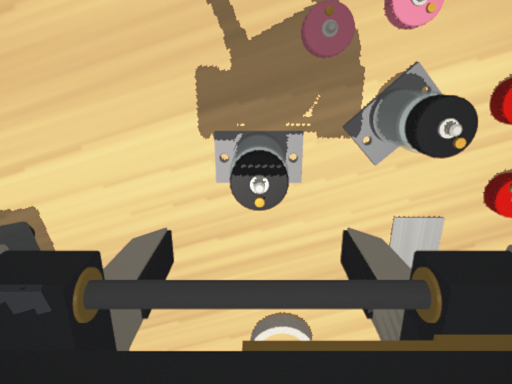

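```bash
python3 - <<'E'
from h import *
c=np.load("pics/w1.npz")
print(ray(c,[[260,184],[224,157],[293,157]],[126,7,7]).round(1))
plan([530,-210,290],85)
E
python3 -m crank '[{"linear":[-0.7,-4.2,2],"delta_rot":[0,0,0],"fingers":1},{"linear":[-0.7,-4.2,2],"delta_rot":[0,0,0],"fingers":1},{"linear":[-0.7,-4.2,2],"delta_rot":[0,0,0],"fingers":1},{"linear":[-0.7,-4.2,2],"delta_rot":[0,0,0],"fingers":1},{"linear":[-0.7,-4.2,2],"delta_rot":[0,0,0],"fingers":1}]'
python3 -m crank '[{"linear":[-0.2,-4.2,2],"delta_rot":[0,0,0],"fingers":1},{"linear":[0,-4.2,2],"delta_rot":[0,0,0],"fingers":1},{"linear":[0,-4,1.8],"delta_rot":[-5.5,0,0],"fingers":1},{"linear":[0,0,0],"delta_rot":[-6,0,0],"fingers":1},{"linear":[0,0,0],"delta_rot":[0,0,0],"fingers":1}]'
python3 - <<'E'
from h import *
from plant import capture
import cv2
plan([530,-210,290],85)
c=capture("wrist"); np.savez("pics/w2.npz",**c); cv2.imwrite("pics/w2.png",c["image"])
plan([471.7,165.5,250],73.5)
E
```

```text
[[469.6 167.3 126. ]
 [460.9 126.3   7. ]
 [484.3 205.1   7. ]]
t 1.15 pos [478.  158.6 251.3] F [ 4.9 -5.4  0.1] M [-0.19 -0.25  0.07] w 91.9 q [ 0.17  0.3   1.58 -0.    1.25 -1.1 ]
tool axes cols
 [[ 0.003  0.293  0.956]
 [-0.003  0.956 -0.293]
 [-1.    -0.002  0.004]]
jaw deg 72.93
shift cm [ -3.74 -33.72  15.8 ]
turn about tool x deg -12.07
time: 1.65
tool_pos: [507.8, -66.1, 286.7]
tcp_rot: [2.774, 1.57, 2.486]
contact_force: [0.8, 0.8, -1.0]
grip_width: 92.0
time: 2.15
tool_pos: [528.1, -200.8, 287.8]
tcp_rot: [2.592, 1.569, 2.503]
contact_force: [1.0, 0.0, 0.3]
grip_width: 91.5
t 2.15 pos [ 528.1 -200.8  287.8] F [1.  0.  0.3] M [ 0.05  0.04 -0.05] w 91.5 q [-0.5   0.39  1.35  0.    1.4  -1.98]
tool axes cols
 [[-0.001  0.088  0.996]
 [ 0.001  0.996 -0.088]
 [-1.     0.001 -0.002]]
jaw deg 84.92
shift cm [-0.23 -0.9   0.27]
turn about tool x deg -0.08
t 2.2 pos [ 528.2 -199.8  288.1] F [ 0.   0.2 -0.3] M [0.07 0.01 0.05] w 91.8 q [-0.5   0.39  1.35  0.    1.4  -1.98]
tool axes cols
 [[-0.001  0.09   0.996]
 [ 0.001  0.996 -0.09 ]
 [-1.     0.001 -0.001]]
jaw deg 84.83
shift cm [ 3.85 35.87 -8.91]
turn about tool x deg 11.33
```

View pics/w2.png

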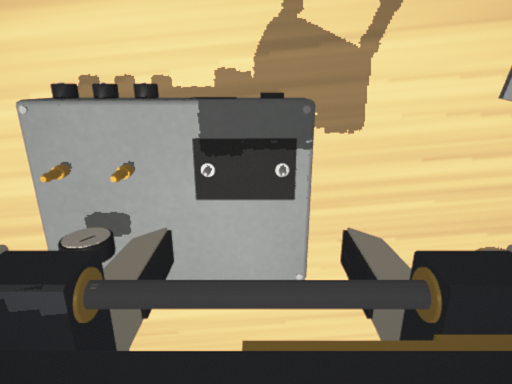

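```bash
python3 - <<'E'
from h import *
import cv2
c=np.load("pics/w2.npz"); g=cv2.cvtColor(c["image"],6)
pk=[]
for x,y in((208,170),(282,170)):
    s=g[y-9:y+10,x-9:x+10]; m=s>90; yy,xx=np.nonzero(m); pk.append([xx.mean()+x-9,yy.mean()+y-9])
print(np.round(pk,1))
for z in(88,91): print("wrist",z,ray(c,pk,z).round(1).tolist(),ray(c,pk,z).mean(0).round(1))
for z in(88,91): 
  print("top",ray(np.load("pics/top0.npz"),[[383.7,206.8],[416.9,210.6]],z).round(1).tolist())
  print("scene",ray(np.load("pics/scene0.npz"),[[122.7,184.8],[91.6,184.8]],z).round(1).tolist())
E
python3 -m crank '[{"linear":[0,4.1,-1],"delta_rot":[0,0,0],"fingers":1},{"linear":[0,4.1,-1],"delta_rot":[0,0,0],"fingers":1},{"linear":[0,4.1,-1],"delta_rot":[0,0,0],"fingers":1},{"linear":[0,4.1,-1],"delta_rot":[0,0,0],"fingers":1},{"linear":[0,4.1,-1],"delta_rot":[0,0,0],"fingers":1}]'
python3 -m crank '[{"linear":[0,4.1,-1],"delta_rot":[0,0,0],"fingers":1},{"linear":[0,4.1,-1],"delta_rot":[0,0,0],"fingers":1},{"linear":[1,4.1,-1],"delta_rot":[0,0,0],"fingers":1},{"linear":[1,3,-0.9],"delta_rot":[5.5,0,0],"fingers":1},{"linear":[1,0,0],"delta_rot":[5.8,0,0],"fingers":1}]'
python3 - <<'E'
from h import *
plan([472,165.6,180],73.5)
E
```

```text
[[207.2 169.6]
 [281.7 169.6]]
wrist 88 [[526.1, -253.2, 88.0], [533.0, -174.3, 88.0]] [ 529.6 -213.8   88. ]
wrist 91 [[525.4, -252.7, 91.0], [532.2, -174.5, 91.0]] [ 528.8 -213.6   91. ]
top [[533.3, -169.0, 88.0], [526.2, -247.8, 88.0]]
scene [[550.2, -169.1, 88.0], [544.4, -248.2, 88.0]]
top [[532.8, -167.9, 91.0], [525.8, -246.4, 91.0]]
scene [[553.5, -168.0, 91.0], [547.8, -246.7, 91.0]]
time: 2.7
tool_pos: [495.5, 11.5, 288.9]
tcp_rot: [1.076, 1.57, 0.987]
contact_force: [0.6, 0.4, 1.2]
grip_width: 91.7
time: 3.2
tool_pos: [469.0, 169.0, 258.6]
tcp_rot: [1.885, 1.569, 1.6]
contact_force: [0.7, -0.8, 0.3]
grip_width: 91.5
t 3.2 pos [469.  169.  258.6] F [ 0.7 -0.8  0.3] M [-0.04 -0.03  0.04] w 91.5 q [ 0.19  0.29  1.58  0.    1.27 -1.09]
tool axes cols
 [[-0.     0.281  0.96 ]
 [ 0.001  0.96  -0.281]
 [-1.     0.001 -0.   ]]
jaw deg 73.65
shift cm [ 7.86 -0.25  0.38]
turn about tool x deg 0.15
```

```bash
python3 - <<'E'
from h import *
for n,p in(("w2",[[207.2,169.6],[281.7,169.6]]),("top0",[[416.9,210.6],[383.7,206.8]]),("scene0",[[91.6,184.8],[122.7,184.8]])):
    r=ray(np.load(f"pics/{n}.npz"),p,77); d=r[1]-r[0]; print(n,r.round(1).tolist(),r.mean(0).round(1),np.linalg.norm(d).round(1),np.degrees(np.arctan2(d[1],d[0])).round(1))
m=ray(np.load("pics/w2.npz"),[[194,139],[296,138],[297,199],[195,200]],75.5); print("mat",m.mean(0).round(1))
E
python3 -m crank '[{"linear":[1.5,-0.05,0.08],"delta_rot":[0,0,0],"fingers":1},{"linear":[1.5,-0.1,0.1],"delta_rot":[0,0,0],"fingers":1},{"linear":[1.5,-0.1,0.1],"delta_rot":[0,0,0],"fingers":1},{"linear":[1.5,0,0.1],"delta_rot":[0,0,0],"fingers":1},{"linear":[0,0,0],"delta_rot":[0,0,0],"fingers":1}]'
python3 - <<'E'
from h import *
plan([472,165.6,90],73.5)
E
```

```text
w2 [[528.8, -255.2, 77.0], [536.0, -173.7, 77.0]] [ 532.4 -214.5   77. ] 81.8 85.0
top0 [[527.7, -252.7, 77.0], [534.9, -172.9, 77.0]] [ 531.3 -212.8   77. ] 80.1 84.9
scene0 [[532.0, -253.5, 77.0], [537.8, -173.3, 77.0]] [ 534.9 -213.4   77. ] 80.4 85.8
mat [ 533.3 -213.4   75.5]
time: 3.7
tool_pos: [472.2, 161.8, 197.2]
tcp_rot: [-2.728, 1.567, -3.013]
contact_force: [0.4, -1.2, 0.3]
grip_width: 91.7
t 3.7 pos [472.2 161.8 197.2] F [ 0.4 -1.2  0.3] M [0.04 0.03 0.  ] w 91.7 q [ 0.18  0.35  1.67  0.    1.12 -1.11]
tool axes cols
 [[-0.004  0.281  0.96 ]
 [-0.     0.96  -0.281]
 [-1.    -0.002 -0.004]]
jaw deg 73.65
shift cm [10.72  0.38 -0.09]
turn about tool x deg 0.15
```

```bash
python3 -m crank '[{"linear":[2,0.4,-0.05],"delta_rot":[0,0,0],"fingers":1},{"linear":[2.5,0,0],"delta_rot":[0,0,0],"fingers":1},{"linear":[2.5,0,0],"delta_rot":[0,0,0],"fingers":1},{"linear":[1.5,0,0],"delta_rot":[0,0,0],"fingers":1},{"linear":[0,0,0],"delta_rot":[0,0,0],"fingers":1}]'
python3 - <<'E'
from h import *
plan([472,165.6,90],73.5)
from plant import capture
import cv2
c=capture("scene"); cv2.imwrite("pics/s2.png",cv2.resize(c["image"][90:240,200:400],None,fx=4,fy=4,interpolation=cv2.INTER_CUBIC))
plan([472,165.6,90],73.5)
E
```

```text
time: 4.2
tool_pos: [473.3, 165.5, 112.7]
tcp_rot: [-2.724, 1.568, -3.009]
contact_force: [-0.5, 0.5, 0.0]
grip_width: 91.7
t 4.2 pos [473.3 165.5 112.7] F [-0.5  0.5  0. ] M [ 0.08 -0.02  0.03] w 91.7 q [ 0.18  0.46  1.77  0.    0.91 -1.1 ]
tool axes cols
 [[-0.003  0.281  0.96 ]
 [-0.     0.96  -0.281]
 [-1.    -0.001 -0.003]]
jaw deg 73.67
shift cm [ 2.27 -0.03 -0.12]
turn about tool x deg 0.17
t 4.25 pos [474.2 165.6 114. ] F [ 0.3 -0.5  0.8] M [-0.03  0.01 -0.  ] w 91.8 q [ 0.18  0.46  1.77  0.    0.91 -1.1 ]
tool axes cols
 [[-0.001  0.281  0.96 ]
 [-0.     0.96  -0.281]
 [-1.    -0.    -0.001]]
jaw deg 73.68
shift cm [ 2.4  -0.06 -0.21]
turn about tool x deg 0.18
```

View pics/s2.png

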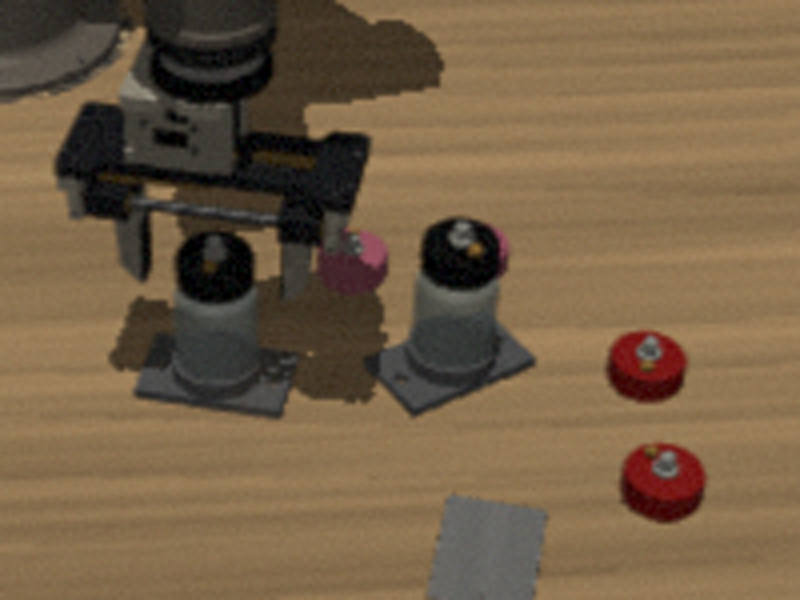

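```bash
python3 -m crank '[{"linear":[1.2,0,-0.1],"delta_rot":[0,0,0],"fingers":1},{"linear":[1.1,0,-0.05],"delta_rot":[0,0,0],"fingers":1},{"linear":[0,0,0],"delta_rot":[0,0,0],"fingers":1},{"linear":[0,0,0],"delta_rot":[0,0,0],"fingers":0.5},{"linear":[0,0,0],"delta_rot":[0,0,0],"fingers":0.4}]'
python3 -m crank '[{"linear":[0,0,0],"delta_rot":[0,0,0],"fingers":0.4},{"linear":[0,0,0],"delta_rot":[0,0,0],"fingers":0.3},{"linear":[0,0,0],"delta_rot":[0,0,0],"fingers":0.2},{"linear":[0,0,0],"delta_rot":[0,0,0],"fingers":0.1},{"linear":[0,0,0],"delta_rot":[0,0,0],"fingers":0}]'
python3 - <<'E'
from h import *
plan([472,165.6,90],73.5)
E
```

```text
time: 4.75
tool_pos: [473.6, 165.6, 91.4]
tcp_rot: [0.531, 1.57, 0.247]
contact_force: [-0.1, -0.4, 0.3]
grip_width: 80.7
time: 5.25
tool_pos: [473.3, 165.4, 90.9]
tcp_rot: [0.443, 1.57, 0.158]
contact_force: [-0.8, -0.6, 2.5]
grip_width: 57.4
t 5.25 pos [473.3 165.4  90.9] F [-0.8 -0.6  2.5] M [-0.18  0.08 -0.03] w 57.4 q [ 0.18  0.49  1.79 -0.    0.85 -1.1 ]
tool axes cols
 [[ 0.     0.281  0.96 ]
 [ 0.     0.96  -0.281]
 [-1.     0.     0.   ]]
jaw deg 73.69
shift cm [ 0.09 -0.02 -0.13]
turn about tool x deg 0.19
```

```bash
python3 -m crank '[{"linear":[-0.5,0,0],"delta_rot":[0,0,0],"fingers":0},{"linear":[-1.5,0,0],"delta_rot":[0,0,0],"fingers":0},{"linear":[-2.5,0,0],"delta_rot":[0,0,0],"fingers":0},{"linear":[-3,0,0],"delta_rot":[0,0,0],"fingers":0},{"linear":[-3,0,0],"delta_rot":[0,0,0],"fingers":0}]'
python3 -m crank '[{"linear":[-3,0,0],"delta_rot":[0,0,0],"fingers":0},{"linear":[-1,0,0],"delta_rot":[0,0,0],"fingers":0},{"linear":[0,0,0],"delta_rot":[0,0,0],"fingers":0},{"linear":[0,0,0],"delta_rot":[-5.5,0,0],"fingers":0},{"linear":[0,0,0],"delta_rot":[-5.5,0,0],"fingers":0}]'
python3 - <<'E'
from h import *
from plant import capture
import cv2
plan([532.5,-213.7,230],85)
c=capture("scene"); cv2.imwrite("pics/s3.png",cv2.resize(c["image"][60:210,200:400],None,fx=4,fy=4,interpolation=cv2.INTER_CUBIC))
E
```

```text
time: 5.75
tool_pos: [472.4, 165.4, 196.2]
tcp_rot: [-2.767, 1.569, -3.052]
contact_force: [1.1, 0.4, -4.8]
grip_width: 57.1
time: 6.25
tool_pos: [472.1, 165.3, 233.5]
tcp_rot: [-2.901, 1.567, -2.99]
contact_force: [-1.2, 0.2, -4.2]
grip_width: 57.4
t 6.25 pos [472.1 165.3 233.5] F [-1.2  0.2 -4.2] M [ 0.03 -0.    0.01] w 57.4 q [ 0.18  0.32  1.62  0.    1.21 -1.3 ]
tool axes cols
 [[-0.004  0.089  0.996]
 [-0.001  0.996 -0.089]
 [-1.    -0.001 -0.004]]
jaw deg 84.91
shift cm [  0.35 -37.21   9.38]
turn about tool x deg -0.09
```

View pics/s3.png

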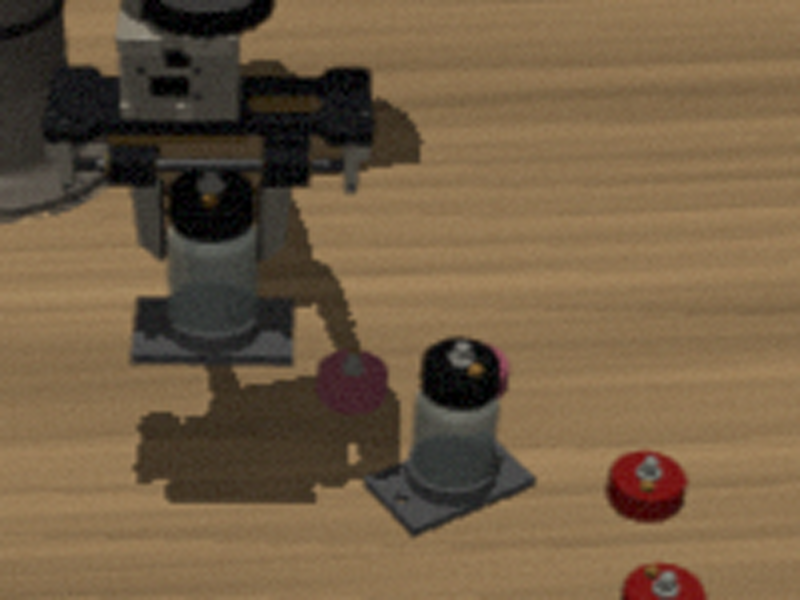

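```bash
python3 -m crank '[{"linear":[0,-2,0.5],"delta_rot":[0,0,0],"fingers":0},{"linear":[0,-3,0.8],"delta_rot":[0,0,0],"fingers":0},{"linear":[0,-4,1],"delta_rot":[0,0,0],"fingers":0},{"linear":[0,-4,1],"delta_rot":[0,0,0],"fingers":0},{"linear":[0,-4,1],"delta_rot":[0,0,0],"fingers":0}]'
python3 -m crank '[{"linear":[0,-4,1],"delta_rot":[0,0,0],"fingers":0},{"linear":[0,-4,1],"delta_rot":[0,0,0],"fingers":0},{"linear":[0,-4,1],"delta_rot":[0,0,0],"fingers":0},{"linear":[0,-4,1],"delta_rot":[0,0,0],"fingers":0},{"linear":[0,-2.5,0.7],"delta_rot":[0,0,0],"fingers":0}]'
python3 -m crank '[{"linear":[0,-1.2,0.3],"delta_rot":[0,0,0],"fingers":0},{"linear":[0.5,-0.5,0.2],"delta_rot":[0,0,0],"fingers":0},{"linear":[1,0,0],"delta_rot":[0,0,0],"fingers":0},{"linear":[0.8,0,0],"delta_rot":[0,0,0],"fingers":0},{"linear":[0,0,0],"delta_rot":[0,0,0],"fingers":0}]'
python3 - <<'E'
from h import *
from plant import capture
import cv2
plan([533.5,-213.7,165],85)
c=capture("scene"); np.savez("pics/s4.npz",**c)
t=capture("top"); np.savez("pics/t4.npz",**t)
f=lambda im: cv2.resize(im,None,fx=4,fy=4,interpolation=cv2.INTER_CUBIC)
cv2.imwrite("pics/s4.png",np.hstack([f(c["image"][100:240,60:160]),f(t["image"][150:290,345:445])]))
plan([533.5,-213.7,165],85)
E
```

```text
time: 6.8
tool_pos: [499.5, -9.1, 233.8]
tcp_rot: [3.017, 1.567, 2.923]
contact_force: [1.2, -0.1, -4.5]
grip_width: 57.1
time: 7.3
tool_pos: [529.3, -199.0, 233.3]
tcp_rot: [2.92, 1.568, 2.823]
contact_force: [0.5, 0.7, -4.1]
grip_width: 57.6
time: 7.8
tool_pos: [532.5, -211.9, 210.7]
tcp_rot: [2.627, 1.567, 2.535]
contact_force: [-0.8, 0.8, -4.3]
grip_width: 57.1
t 7.8 pos [ 532.5 -211.9  210.7] F [-0.8  0.8 -4.3] M [-0.03 -0.02  0.01] w 57.1 q [-0.51  0.47  1.45  0.    1.23 -1.99]
tool axes cols
 [[-0.003  0.091  0.996]
 [ 0.002  0.996 -0.091]
 [-1.     0.002 -0.004]]
jaw deg 84.76
shift cm [ 4.57 -0.18  0.13]
turn about tool x deg -0.24
t 7.9 pos [ 533.3 -212.7  212.4] F [-0.2 -0.1 -3.6] M [0.06 0.02 0.04] w 57.3 q [-0.51  0.46  1.45  0.    1.23 -1.99]
tool axes cols
 [[-0.001  0.091  0.996]
 [ 0.001  0.996 -0.091]
 [-1.     0.001 -0.001]]
jaw deg 84.76
shift cm [ 4.74 -0.1   0.03]
turn about tool x deg -0.24
```

View pics/s4.png

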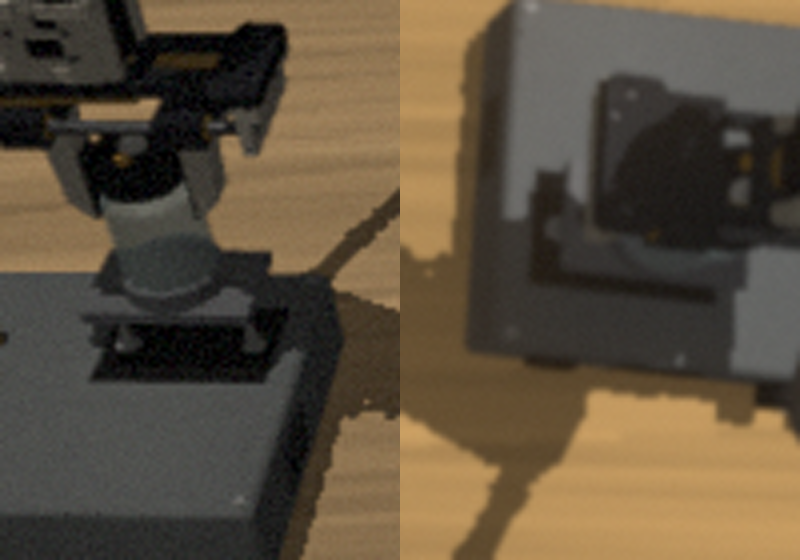

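Run:
```python
from h import *
s=np.load("pics/s4.npz")
q=lambda L:(np.array(L,float)+.5)/4-.5+[60,100]
r=ray(s,q([[82,320],[252,320]]),121); print("foot front corners",r.round(1).tolist(),r.mean(0).round(1))
r=ray(s,q([[128,347],[256,347]]),77); print("pegs base",r.round(1).tolist(),r.mean(0).round(1))
r=ray(s,q([[128,328],[252,328]]),93); print("peg tips?",r.round(1).tolist(),r.mean(0).round(1))
```

```text
foot front corners [[560.4, -264.4, 121.0], [568.1, -159.7, 121.0]] [ 564.2 -212.   121. ]
pegs base [[538.1, -252.2, 77.0], [544.1, -170.0, 77.0]] [ 541.1 -211.1   77. ]
peg tips? [[537.9, -248.1, 93.0], [543.7, -169.2, 93.0]] [ 540.8 -208.7   93. ]
```

```bash
python3 -m crank '[{"linear":[1,-0.1,0],"delta_rot":[-0.2,0,0],"fingers":0},{"linear":[1,0,0],"delta_rot":[0,0,0],"fingers":0},{"linear":[0.5,0,0],"delta_rot":[0,0,0],"fingers":0},{"linear":[0,0,0],"delta_rot":[0,0,0],"fingers":0},{"linear":[0,0,0],"delta_rot":[0,0,0],"fingers":0}]'
python3 -m crank '[{"linear":[0.2,0,0],"delta_rot":[0,0,0],"fingers":0},{"linear":[0.2,0,0],"delta_rot":[0,0,0],"fingers":0},{"linear":[0.2,0,0],"delta_rot":[0,0,0],"fingers":0},{"linear":[0,0,0],"delta_rot":[0,0,0],"fingers":0},{"linear":[0,0,0],"delta_rot":[0,0,0],"fingers":0}]'
python3 - <<'E'
from h import *
plan([533.5,-213.7,165.9],85)
E
```

```text
time: 8.4
tool_pos: [533.3, -214.8, 187.6]
tcp_rot: [2.171, 1.571, 2.082]
contact_force: [-0.0, 0.3, -4.0]
grip_width: 57.2
time: 8.9
tool_pos: [533.3, -214.7, 181.7]
tcp_rot: [1.844, 1.571, 1.755]
contact_force: [0.3, -0.5, -3.8]
grip_width: 57.0
t 8.9 pos [ 533.3 -214.7  181.7] F [ 0.3 -0.5 -3.8] M [ 0.    0.   -0.03] w 57.0 q [-0.52  0.49  1.49  0.    1.16 -2.  ]
tool axes cols
 [[-0.     0.089  0.996]
 [ 0.     0.996 -0.089]
 [-1.     0.    -0.   ]]
jaw deg 84.89
shift cm [1.58 0.1  0.01]
turn about tool x deg -0.11
```

```bash
python3 -m crank '[{"linear":[0.2,0.05,0],"delta_rot":[0,0,0],"fingers":0},{"linear":[0.2,0,0],"delta_rot":[0,0,0],"fingers":0},{"linear":[0.2,0,0],"delta_rot":[0,0,0],"fingers":0},{"linear":[0,0,0],"delta_rot":[0,0,0],"fingers":0},{"linear":[0,0,0],"delta_rot":[0,0,0],"fingers":0}]'
python3 - <<'E'
from h import *
plan([533.5,-213.7,165.9],85)
E
```

```text
time: 9.4
tool_pos: [533.3, -214.2, 175.6]
tcp_rot: [2.318, 1.571, 2.229]
contact_force: [0.5, -0.2, -3.6]
grip_width: 57.2
t 9.4 pos [ 533.3 -214.2  175.6] F [ 0.5 -0.2 -3.6] M [ 0.02  0.03 -0.02] w 57.2 q [-0.52  0.5   1.49  0.    1.15 -2.  ]
tool axes cols
 [[-0.     0.089  0.996]
 [ 0.     0.996 -0.089]
 [-1.     0.    -0.   ]]
jaw deg 84.89
shift cm [0.97 0.05 0.01]
turn about tool x deg -0.11
```

```bash
python3 -m crank '[{"linear":[0.2,0,0],"delta_rot":[0,0,0],"fingers":0},{"linear":[0.2,0,0],"delta_rot":[0,0,0],"fingers":0},{"linear":[0.2,0,0],"delta_rot":[0,0,0],"fingers":0},{"linear":[0.2,0,0],"delta_rot":[0,0,0],"fingers":0},{"linear":[0,0,0],"delta_rot":[0,0,0],"fingers":0}]'
python3 -m crank '[{"linear":[0.1,0,0],"delta_rot":[0,0,0],"fingers":0},{"linear":[0.1,0,0],"delta_rot":[0,0,0],"fingers":0},{"linear":[0.05,0,0],"delta_rot":[0,0,0],"fingers":0},{"linear":[0,0,0],"delta_rot":[0,0,0],"fingers":0},{"linear":[0,0,0],"delta_rot":[0,0,0],"fingers":0}]'
```

```text
time: 9.9
tool_pos: [533.2, -214.1, 167.3]
tcp_rot: [2.573, 1.57, 2.483]
contact_force: [0.9, -0.6, -4.4]
grip_width: 57.2
time: 10.4
tool_pos: [533.4, -214.3, 165.9]
tcp_rot: [-0.307, 1.57, -0.396]
contact_force: [-3.5, 1.6, 4.5]
grip_width: 57.0
```

```bash
python3 -m crank '[{"linear":[0,0,0],"delta_rot":[0,0,0],"fingers":0.7},{"linear":[0,0,0],"delta_rot":[0,0,0],"fingers":0.8},{"linear":[0,0,0],"delta_rot":[0,0,0],"fingers":1},{"linear":[0,0,0],"delta_rot":[0,0,0],"fingers":1},{"linear":[0,0,0],"delta_rot":[0,0,0],"fingers":1}]'
python3 -m crank '[{"linear":[-0.5,0,0],"delta_rot":[0,0,0],"fingers":1},{"linear":[-1,0,0],"delta_rot":[0,0,0],"fingers":1},{"linear":[-0.7,0,0],"delta_rot":[0,0,0],"fingers":1},{"linear":[0,0,0],"delta_rot":[0,0,0],"fingers":1},{"linear":[0,0,0],"delta_rot":[0,0,0],"fingers":1}]'
python3 - <<'E'
from h import *
from plant import capture
import cv2
c=capture("scene"); np.savez("pics/s5.npz",**c)
w=capture("wrist"); np.savez("pics/w5.npz",**w)
f=lambda im,k: cv2.resize(im,None,fx=k,fy=k,interpolation=cv2.INTER_CUBIC)
cv2.imwrite("pics/s5.png",np.hstack([f(c["image"][100:240,60:160],4),f(w["image"][60:200,206:306],4)]))
plan([532.5,-213.7,188],85)
E
```

```text
time: 10.9
tool_pos: [533.4, -214.2, 165.1]
tcp_rot: [1.606, 1.571, 1.517]
contact_force: [-0.1, 0.2, 0.7]
grip_width: 89.8
time: 11.4
tool_pos: [533.4, -214.3, 187.6]
tcp_rot: [-0.311, 1.57, -0.4]
contact_force: [-0.1, 0.2, -0.1]
grip_width: 92.1
t 11.5 pos [ 533.2 -214.1  187. ] F [-0.4 -0.  -0.2] M [0.03 0.   0.01] w 92.1 q [-0.52  0.49  1.48  0.    1.17 -2.  ]
tool axes cols
 [[-0.     0.089  0.996]
 [ 0.     0.996 -0.089]
 [-1.     0.    -0.   ]]
jaw deg 84.89
shift cm [-0.1   0.04 -0.07]
turn about tool x deg -0.11
```

View pics/s5.png

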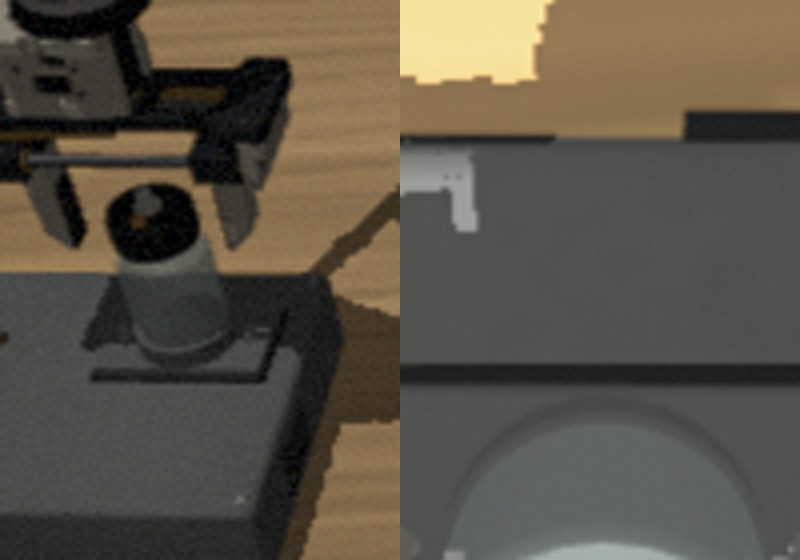

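```bash
python3 -m crank '[{"linear":[-0.05,0.03,-0.04],"delta_rot":[8.5,0,0],"fingers":1},{"linear":[0,0,0],"delta_rot":[8.5,0,0],"fingers":1},{"linear":[0,0,0],"delta_rot":[8.5,0,0],"fingers":1},{"linear":[0,0,0],"delta_rot":[8.5,0,0],"fingers":1},{"linear":[0,0,0],"delta_rot":[8.5,0,0],"fingers":1}]'
python3 -m crank '[{"linear":[0,0,0],"delta_rot":[8.5,0,0],"fingers":1},{"linear":[0,0,0],"delta_rot":[8.5,0,0],"fingers":1},{"linear":[0,0,0],"delta_rot":[8.5,0,0],"fingers":1},{"linear":[0,0,0],"delta_rot":[8.5,0,0],"fingers":1},{"linear":[0,0,0],"delta_rot":[8.5,0,0],"fingers":1}]'
python3 -m crank '[{"linear":[0,0,0],"delta_rot":[5,0,0],"fingers":1},{"linear":[0,0,0],"delta_rot":[0,0,0],"fingers":0.9},{"linear":[0,0,0],"delta_rot":[0,0,0],"fingers":0.8},{"linear":[0,0,0],"delta_rot":[0,0,0],"fingers":0.7},{"linear":[0,0,0],"delta_rot":[0,0,0],"fingers":0.6}]'
python3 - <<'E'
from h import *
from plant import capture
import cv2
c=capture("top"); np.savez("pics/t6.npz",**c)
plan([532.5,-213.7,188],-5)
E
```

```text
time: 12.0
tool_pos: [532.8, -213.8, 187.3]
tcp_rot: [-2.95, 1.57, 2.497]
contact_force: [0.0, 0.4, 0.3]
grip_width: 91.8
time: 12.5
tool_pos: [532.8, -213.8, 187.2]
tcp_rot: [-2.183, 1.57, 2.521]
contact_force: [0.3, -0.3, -0.5]
grip_width: 91.9
time: 13.0
tool_pos: [532.9, -213.9, 187.6]
tcp_rot: [-2.581, 1.571, 2.043]
contact_force: [-0.6, 0.3, 0.4]
grip_width: 64.1
t 13.05 pos [ 533.  -213.9  187.7] F [ 0.6  0.6 -0.6] M [-0.14  0.07  0.01] w 60.3 q [-0.52  0.49  1.48  0.    1.17 -0.43]
tool axes cols
 [[-0.     0.996 -0.088]
 [ 0.    -0.088 -0.996]
 [-1.    -0.    -0.   ]]
jaw deg -5.06
shift cm [-0.03 -0.05 -0.02]
turn about tool x deg -0.06
```

Close on the cap.

```bash
python3 -m crank '[{"linear":[0,0,0],"delta_rot":[0,0,0],"fingers":0.5},{"linear":[0,0,0],"delta_rot":[0,0,0],"fingers":0.4},{"linear":[0,0,0],"delta_rot":[0,0,0],"fingers":0.3},{"linear":[0,0,0],"delta_rot":[0,0,0],"fingers":0.1},{"linear":[0,0,0],"delta_rot":[0,0,0],"fingers":0}]'
python3 - <<'E'
from h import *
plan([532.5,-213.7,188],-5)
E
python3 -m crank '[{"linear":[0,0,0],"delta_rot":[-1,0,0],"fingers":0},{"linear":[0,0,0],"delta_rot":[-1,0,0],"fingers":0},{"linear":[0,0,0],"delta_rot":[-1,0,0],"fingers":0},{"linear":[0,0,0],"delta_rot":[-1,0,0],"fingers":0},{"linear":[0,0,0],"delta_rot":[0,0,0],"fingers":0}]'
python3 - <<'E'
from h import *
plan([532.5,-213.7,188],-5)
E
```

```text
time: 13.55
tool_pos: [533.0, -213.9, 187.7]
tcp_rot: [2.496, 1.571, 0.836]
contact_force: [0.0, 0.1, -0.2]
grip_width: 52.3
t 13.55 pos [ 533.  -213.9  187.7] F [ 0.   0.1 -0.2] M [-0.06  0.03  0.04] w 52.3 q [-0.52  0.49  1.48  0.    1.17 -0.43]
tool axes cols
 [[ 0.     0.996 -0.089]
 [ 0.    -0.089 -0.996]
 [-1.     0.    -0.   ]]
jaw deg -5.11
shift cm [-0.03 -0.05 -0.02]
turn about tool x deg -0.11
time: 14.05
tool_pos: [533.0, -213.9, 187.7]
tcp_rot: [2.172, 1.571, 0.582]
contact_force: [0.5, -0.7, -0.3]
grip_width: 51.8
t 14.05 pos [ 533.  -213.9  187.7] F [ 0.5 -0.7 -0.3] M [-0.02 -0.01 -0.1 ] w 51.8 q [-0.52  0.49  1.48  0.    1.17 -0.5 ]
tool axes cols
 [[ 0.     1.    -0.019]
 [ 0.    -0.019 -1.   ]
 [-1.     0.    -0.   ]]
jaw deg -1.07
shift cm [-0.03 -0.05 -0.02]
turn about tool x deg 3.93
```

```bash
for k in 1; do python3 -m crank '[{"linear":[0,0,0],"delta_rot":[-1,0,0],"fingers":0},{"linear":[0,0,0],"delta_rot":[-1,0,0],"fingers":0},{"linear":[0,0,0],"delta_rot":[-1,0,0],"fingers":0},{"linear":[0,0,0],"delta_rot":[0,0,0],"fingers":0},{"linear":[0,0,0],"delta_rot":[0,0,0],"fingers":0}]'; done
python3 - <<'E'
from h import *
plan([532.5,-213.7,188],-5)
E
```

```text
time: 14.55
tool_pos: [532.9, -213.9, 187.7]
tcp_rot: [2.851, 1.571, 1.313]
contact_force: [0.9, 0.1, -0.1]
grip_width: 51.7
t 14.55 pos [ 532.9 -213.9  187.7] F [ 0.9  0.1 -0.1] M [-0.07  0.   -0.45] w 51.7 q [-0.52  0.49  1.48  0.    1.17 -0.55]
tool axes cols
 [[ 0.     0.999  0.033]
 [ 0.     0.033 -0.999]
 [-1.     0.    -0.   ]]
jaw deg 1.87
shift cm [-0.03 -0.04 -0.02]
turn about tool x deg 6.87
```

```bash
python3 -m crank '[{"linear":[0,0,0],"delta_rot":[2,0,0],"fingers":0},{"linear":[0,0,0],"delta_rot":[2,0,0],"fingers":0},{"linear":[0,0,0],"delta_rot":[2,0,0],"fingers":0},{"linear":[0,0,0],"delta_rot":[2,0,0],"fingers":0},{"linear":[0,0,0],"delta_rot":[0,0,0],"fingers":0}]'
python3 -m crank '[{"linear":[0,0,0],"delta_rot":[1,0,0],"fingers":0},{"linear":[0,0,0],"delta_rot":[1,0,0],"fingers":0},{"linear":[0,0,0],"delta_rot":[1,0,0],"fingers":0},{"linear":[0,0,0],"delta_rot":[1,0,0],"fingers":0},{"linear":[0,0,0],"delta_rot":[0,0,0],"fingers":0}]'
python3 - <<'E'
from h import *
plan([532.5,-213.7,188],-5)
E
python3 -m crank '[{"linear":[0,0,0],"delta_rot":[1,0,0],"fingers":0},{"linear":[0,0,0],"delta_rot":[1,0,0],"fingers":0},{"linear":[0,0,0],"delta_rot":[1,0,0],"fingers":0},{"linear":[0,0,0],"delta_rot":[1,0,0],"fingers":0},{"linear":[0,0,0],"delta_rot":[0,0,0],"fingers":0}]'
python3 - <<'E'
from h import *
plan([532.5,-213.7,188],-5)
E
```

```text
time: 15.05
tool_pos: [532.9, -213.9, 187.7]
tcp_rot: [-1.001, 1.57, -2.678]
contact_force: [-0.6, 0.3, 0.4]
grip_width: 51.7
time: 15.55
tool_pos: [533.0, -213.9, 187.7]
tcp_rot: [2.667, 1.571, 0.919]
contact_force: [0.1, 0.2, -0.2]
grip_width: 51.7
t 15.55 pos [ 533.  -213.9  187.7] F [ 0.1  0.2 -0.2] M [-0.07  0.06  0.01] w 51.7 q [-0.52  0.49  1.48  0.    1.17 -0.34]
tool axes cols
 [[ 0.     0.984 -0.176]
 [ 0.    -0.176 -0.984]
 [-1.     0.    -0.   ]]
jaw deg -10.15
shift cm [-0.03 -0.05 -0.01]
turn about tool x deg -5.15
time: 16.05
tool_pos: [533.0, -213.9, 187.6]
tcp_rot: [-2.77, 1.571, 1.695]
contact_force: [0.2, 0.5, 0.4]
grip_width: 52.0
t 16.05 pos [ 533.  -213.9  187.6] F [0.2 0.5 0.4] M [-0.14 -0.    0.03] w 52.0 q [-0.52  0.49  1.48  0.    1.17 -0.27]
tool axes cols
 [[-0.     0.97  -0.244]
 [ 0.    -0.244 -0.97 ]
 [-1.    -0.    -0.   ]]
jaw deg -14.15
shift cm [-0.04 -0.05 -0.01]
turn about tool x deg -9.15
```

```bash
python3 -m crank '[{"linear":[0,0,0],"delta_rot":[3,0,0],"fingers":0},{"linear":[0,0,0],"delta_rot":[3,0,0],"fingers":0},{"linear":[0,0,0],"delta_rot":[3,0,0],"fingers":0},{"linear":[0,0,0],"delta_rot":[3,0,0],"fingers":0},{"linear":[0,0,0],"delta_rot":[0,0,0],"fingers":0}]'
python3 - <<'E'
from h import *
plan([532.5,-213.7,188],-73)
E
python3 -m crank '[{"linear":[0,0,0],"delta_rot":[3,0,0],"fingers":0},{"linear":[0,0,0],"delta_rot":[3,0,0],"fingers":0},{"linear":[0,0,0],"delta_rot":[3,0,0],"fingers":0},{"linear":[0,0,0],"delta_rot":[3,0,0],"fingers":0},{"linear":[0,0,0],"delta_rot":[0,0,0],"fingers":0}]'
python3 - <<'E'
from h import *
from plant import capture
plan([532.5,-213.7,188],-73)
c=capture("wrist"); np.savez("pics/w7.npz",**c)
E
```

```text
time: 16.55
tool_pos: [533.0, -213.9, 187.7]
tcp_rot: [2.879, 1.571, 0.852]
contact_force: [0.7, 0.1, 0.4]
grip_width: 51.5
t 16.55 pos [ 533.  -213.9  187.7] F [0.7 0.1 0.4] M [-0.05  0.11  0.  ] w 51.5 q [-0.52  0.49  1.48  0.    1.17 -0.06]
tool axes cols
 [[ 0.     0.898 -0.44 ]
 [ 0.    -0.44  -0.898]
 [-1.     0.    -0.   ]]
jaw deg -26.13
shift cm [-0.03 -0.05  0.01]
turn about tool x deg 46.87
time: 17.05
tool_pos: [533.0, -213.9, 187.7]
tcp_rot: [-2.25, 1.571, 1.798]
contact_force: [-0.2, -0.5, -0.9]
grip_width: 51.7
t 17.05 pos [ 533.  -213.9  187.7] F [-0.2 -0.5 -0.9] M [-0.08  0.14  0.01] w 51.7 q [-0.52  0.49  1.48  0.    1.17  0.15]
tool axes cols
 [[-0.     0.787 -0.616]
 [ 0.    -0.616 -0.787]
 [-1.    -0.    -0.   ]]
jaw deg -38.06
shift cm [-0.03 -0.05  0.01]
turn about tool x deg 34.94
```

```bash
python3 -m crank '[{"linear":[0,0,0],"delta_rot":[4,0,0],"fingers":0},{"linear":[0,0,0],"delta_rot":[4,0,0],"fingers":0},{"linear":[0,0,0],"delta_rot":[4,0,0],"fingers":0},{"linear":[0,0,0],"delta_rot":[4,0,0],"fingers":0},{"linear":[0,0,0],"delta_rot":[4,0,0],"fingers":0}]'
python3 -m crank '[{"linear":[0,0,0],"delta_rot":[4,0,0],"fingers":0},{"linear":[0,0,0],"delta_rot":[4,0,0],"fingers":0},{"linear":[0,0,0],"delta_rot":[4,0,0],"fingers":0},{"linear":[0,0,0],"delta_rot":[3,0,0],"fingers":0},{"linear":[0,0,0],"delta_rot":[0,0,0],"fingers":0}]'
python3 - <<'E'
from h import *
from plant import capture
plan([532.5,-213.7,188],-73)
E
python3 -m crank '[{"linear":[-0.1,0,0],"delta_rot":[0,0,0],"fingers":0},{"linear":[-0.1,0,0],"delta_rot":[0,0,0],"fingers":0},{"linear":[-0.1,0,0],"delta_rot":[0,0,0],"fingers":0},{"linear":[0,0,0],"delta_rot":[0,0,0],"fingers":0},{"linear":[0,0,0],"delta_rot":[0,0,0],"fingers":0}]'
```

```text
time: 17.6
tool_pos: [533.0, -213.9, 187.7]
tcp_rot: [-2.732, 1.571, 0.965]
contact_force: [0.3, 0.9, 0.1]
grip_width: 51.7
time: 18.1
tool_pos: [533.0, -213.9, 187.7]
tcp_rot: [-1.546, 1.571, 1.892]
contact_force: [-0.4, 0.4, 0.8]
grip_width: 51.5
t 18.1 pos [ 533.  -213.9  187.7] F [-0.4  0.4  0.8] M [-0.07  0.19  0.01] w 51.5 q [-0.52  0.49  1.48  0.    1.17  0.76]
tool axes cols
 [[-0.     0.292 -0.956]
 [ 0.    -0.956 -0.292]
 [-1.    -0.     0.   ]]
jaw deg -73.03
shift cm [-0.03 -0.03  0.04]
turn about tool x deg -0.03
time: 18.6
tool_pos: [533.0, -213.9, 190.7]
tcp_rot: [-2.669, 1.571, 0.768]
contact_force: [0.4, 0.0, -0.5]
grip_width: 51.8
```

```bash
python3 -m crank '[{"linear":[-0.3,0,0],"delta_rot":[0,0,0],"fingers":0},{"linear":[-0.3,0,0],"delta_rot":[0,0,0],"fingers":0},{"linear":[-0.3,0,0],"delta_rot":[0,0,0],"fingers":0},{"linear":[0,0,0],"delta_rot":[0,0,0],"fingers":0},{"linear":[0,0,0],"delta_rot":[0,0,0],"fingers":0}]'
```

```text
time: 19.1
tool_pos: [533.0, -213.9, 199.8]
tcp_rot: [2.63, 1.571, -0.217]
contact_force: [0.5, -0.2, -0.9]
grip_width: 51.8
```

```bash
python3 -m crank '[{"linear":[-0.7,0,0],"delta_rot":[0,0,0],"fingers":0},{"linear":[-1,0,0],"delta_rot":[0,0,0],"fingers":0},{"linear":[-1,0,0],"delta_rot":[0,0,0],"fingers":0},{"linear":[-1,0,0],"delta_rot":[0,0,0],"fingers":0},{"linear":[-1,0,0],"delta_rot":[0,0,0],"fingers":0}]'
python3 -m crank '[{"linear":[-0.6,0,0],"delta_rot":[0,0,0],"fingers":0},{"linear":[-0.3,0,0],"delta_rot":[0,0,0],"fingers":0},{"linear":[0,0,0],"delta_rot":[0,0,0],"fingers":0},{"linear":[0,0,0],"delta_rot":[0,0,0],"fingers":0},{"linear":[0,0,0],"delta_rot":[0,0,0],"fingers":0}]'
python3 - <<'E'
from h import *
from plant import capture
import cv2
plan([533,-213.9,256],-73)
c=capture("scene"); np.savez("pics/s8.npz",**c); t=capture("top")
f=lambda im: cv2.resize(im,None,fx=4,fy=4,interpolation=cv2.INTER_CUBIC)
cv2.imwrite("pics/s8.png",np.hstack([f(c["image"][90:230,50:150]),cv2.resize(t["image"][150:290,150:290],(400,560))]))
E
```

```text
time: 19.6
tool_pos: [533.1, -213.9, 248.0]
tcp_rot: [2.459, 1.57, -0.388]
contact_force: [0.1, 0.0, -0.3]
grip_width: 51.9
time: 20.1
tool_pos: [532.8, -213.8, 255.1]
tcp_rot: [-0.892, 1.57, 2.544]
contact_force: [-0.2, 0.4, -1.0]
grip_width: 51.7
t 20.1 pos [ 532.8 -213.8  255.1] F [-0.2  0.4 -1. ] M [-0.09  0.17  0.05] w 51.7 q [-0.52  0.43  1.38  0.    1.33  0.76]
tool axes cols
 [[-0.001  0.291 -0.957]
 [ 0.001 -0.957 -0.291]
 [-1.    -0.001  0.001]]
jaw deg -73.11
shift cm [-0.09  0.02 -0.02]
turn about tool x deg -0.11
```

View pics/s8.png

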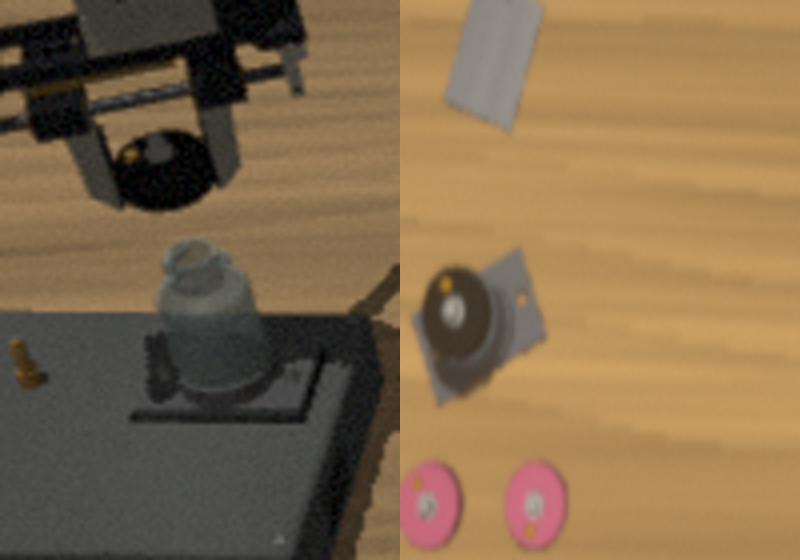

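```bash
python3 -c "
from plant import workorder; print(workorder.close_job())"
```

```text
the job is handed in; nothing more can be done
None
```

The nearer jar is seated on the pegs with its cap off, and I handed the job in at about 20 s of the 54 s allowed. No verdict is reported, so what follows is my own last checks.

- **Seating:** I carried the jar by its glass and lowered it over the pegs. It met nothing on the way down. The vertical force changed from about -4 N to +4.5 N at exactly the height expected for a fully seated foot. The picture afterwards showed the foot flat on the mat.
- **Thread:** It is reversed. About 7° counter-clockwise brought the torque up to about 0.45 Nm, so I stopped there. Clockwise turned freely with almost no torque, and I took it to 68°.
- **Final state:** The cap lifted with 1 N or less on the wrist, so the jar did not come with it. It is still gripped (opening 51.7 mm), looks level in the picture, and hangs about 49 mm above the mouth on the jar's axis. The final picture shows the uncapped jar still flat on its mat, and the other jar still capped and, by eye, where it was. I did not check the tape in a late picture, but the arm never went near it.

**Disagreements between measurements:** My first estimate of the peg position was about 5 mm off in y, because the rings I saw were at the base of the pegs, not near the tips. With the corrected height, all three cameras agreed to within about 3.5 mm. A later hand-picked reading of the pegs in the scene camera was about 8 mm off in x. I ignored it, and the free insertion supported that choice.

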